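Drive the red window cell out of the ejection stand

TASK

Take the ejector rod from its leaning holder, feel its tip into the guide bore above the red window cell (the guide plate may be clamped a little to either side), and push the cell down out of its pocket so that it drops into the catch tray. Press steadily rather than ramming, as the cell and the plate are easily marked. Then put the rod back in its holder, all the way down, and leave the blue cell seated and everything else where it is.

Things in the scene. Friction and masses are not known exactly. Their poses are not given: they have to be found in the camera images.
- stand: Ejection stand, fixed. Origin: centre of its underside; z up, y along its length. White base 110 (x) by 150 (y) mm, grey floor at z = 12 mm, rim to z = 24 mm: the catch tray. Cheeks at the y ends carry a grey block 44 by 150 mm, z = 80 to 102.5 mm, with pockets 27 mm square right through it, centred at x = 0, y = -32 and +32 mm, a cell in each. Open at front and back below the block.
- guide_mid (a point): Middle of the span in which the aluminium guide plate can be clamped, at stand x = y = 0, z = 118 mm (the plate's top). The plate, 44 by 138 by 15.5 mm, lies on the block and has two round 15.5 mm guide bores 64 mm apart along y. It was clamped anywhere within 6 mm of the middle along the stand's y; how far off is not reported: feel or look for the bore.
- red_cell: Red window cell, 50 mm tall, 60 g: 24 mm head on top, tapering to an 18 mm neck. Origin: its middle, z along its axis. Held in either pocket by four spring balls, top at stand z = 99 mm, its lower 31 mm showing under the block. The balls resist by some 8 to 20 N (differs from run to run) over the first 10 to 14 mm of downward travel, then let go and it falls about 20 mm to the tray.
- blue_cell: Blue window cell, the same as the red one, held in the other pocket. It must stay seated.
- holder: Grey base plate 120 by 90 by 10 mm, fixed to the bench, that carries the socket. Origin: centre of its underside (the plate is 5 mm forward of it); z up; the socket leans towards its -x.
- socket: Blue 40 by 40 by 50 mm socket block on the holder, fixed to it, leaning 18 degrees (0.32 rad). Origin: centre of the floor of its hole; z: along the hole, up and out. The hole is 16.5 mm square and 40 mm deep.
- rod: Ejector rod, 115 mm long, 160 g, standing in the socket with its tip on the floor of the hole, leaning by its slack up to 8 degrees more than the hole. Origin: centre of its flat tip; z: along the rod towards the handle. Steel shaft 13 mm wide up to z = 65 mm, tip chamfered by only 0.7 mm; then a red cylindrical handle 24 mm wide from z = 65 to 115 mm (it cannot enter the guide bores).
- jar: Capped amber sample jar, 44 mm wide, 60 mm tall; bystander. Origin: centre of its underside.
- mouse: Black computer mouse on a mat, 105 by 58 by 34 mm; bystander. Origin: centre of its underside.
- tin: Round pellet tin, silver with a green lid, 74 mm wide, 26 mm tall; bystander. Origin: centre of its underside.

How it is judged:
By the outcome, as a careful person would: the job done as asked, in the order asked, and still so for the second after the job is handed in, with the robot touching nothing.
It also fails if it takes over 64 s, if anything falls off the work surface, if the arm or the gripper's body presses on something with over 40 N, if the wrist force passes 120 N, or if a joint passes its speed limit or range.

ROBOT

A 6-joint arm with a two-finger parallel gripper is mounted at the origin on the work surface. World frame = base frame: x ahead of the robot, y to its left, z up, the work surface at z = 0. Lengths are in m, angles in rad, forces in N, time in s.
With the tool pointing down it reaches from about 0.325 to 1 m from the base axis. Payload 5.1 kg.
Tool frame: the origin (TCP) lies on the centre line of the jaws, within the pads' length; the fingertips stand 19 mm ahead of it and the grasp point (between the pads) is the TCP; z points along the fingers, y is the line along which they close (so a half turn about z gives the same grasp; the last joint's range is limited). The gripper opens to 85 mm and grips with 20 to 120 N. Pads are 22 mm wide; open, the fingers measure 114 mm over their backs; the gripper's body (76 mm by 85 mm) begins 54 mm behind the grasp point. The pads swing forward as they close: fully open they stand 13 mm farther back than shut.
Start: joints at [-1.43, 0.124, 1.65, -0, 1.367, -0.083], TCP at [0.144, -0.634, 0.25] pointing down, gripper open.
Joint ranges: [-2.61, 2.61], [-1.02, 2.33], [0.03, 2.71], [-1.35, 4.49], [0.32, 2.68], [-2.91, 2.91]. Speed limits (rad/s): [2.57, 2.57, 3.14, 3.14, 3.14, 3.14].

INTERFACE

Orientations are given as a rotation vector (axis times angle).
In Python, from cell import robot gives the robot as it stands.
- The arm moves only by the shell command python3 drive.py 'ROWS' [FORCE]. ROWS is a JSON list of rows, 1 to 20 of them, each of 5 numbers: dx, dy, dz in m, then a turn about the tool's z in rad, then the finger opening in m; each row is the pose to reach, as a shift and turn from the pose commanded when the command began, along the tool's axes at that moment; what a row does not reach only later rows make up. A row lasts 1/8 s, in which the tool goes at most 0.0625 m and 0.188 rad, less where a joint would pass 70% of its speed; a pose out of reach is approached as far as the arm can. The fingers move at their own pace and stop on an object; FORCE is the grip in N (left out, the last holds). Time passes only in rows, so rows that do not move let the fingers close. It prints the time, the measured TCP pose, the force, the opening and the grip force at its end.
- robot.state(): the state, without advancing time (a new reading comes with each control period).
- robot.read_camera(name): name is "side" or "top" or "wrist"; returns a dict with "image" (480x640x3 uint8, red, green, blue), "mtx" (3x3 intrinsics, pixels), "distortion" ([k1, k2, p1, p2, k3] as OpenCV has them; the pictures are not rectified), "extrinsics" (4x4, takes a point from world to camera coordinates). Camera axes: x right, y down, z forward; pixel columns grow to the right and rows downward; lengths in m; the calibration is good to about 2 mm. A picture is of the moment at which its call begins. There is no depth.
- robot.close_job(): hands the job in; it is judged then, once.
The state is a dict: "time": time; "joint_positions": joint angles; "dq": joint speeds; "effort": joint torques, N m; "eef_pos": TCP position; "tcp_rot": TCP orientation; "contact_force": force on the tool from outside, world axes, zero at the start; "moment": the same for the moment, N m; "opening": finger opening in m; "finger_force": force on a finger pad.
Only numpy, scipy, OpenCV 4.12 (cv2) and the standard library are available. Lean on these libraries where they do the work, as an engineer would, in place of code of your own. Each camera call takes 0.05 s, during which the arm holds its last target. There are 200 camera calls.

## Working session

There is one attempt and no reset: what is moved stays moved. The work goes in short steps, Python scripts to look and compute and a shell command to move; the robot and the scene stay as the last step left them, time stands still between calls to the robot, and variables do not carry over. Pictures are saved under pics/ and viewed, at most 10 in all, crops included, and the job is handed in when it is done.

```bash
ls; mkdir -p pics; cat > h.py <<'E'
import numpy as np, cv2, json
from cell import robot
from scipy.spatial.transform import Rotation as R
def cam(n):
    c=robot.read_camera(n); return {k:np.array(c[k]) for k in c}
def save(n,c): cv2.imwrite(n,c["image"][:,:,::-1])
def ray(c,uv):
    p=cv2.undistortPoints(np.array(uv,float).reshape(-1,1,2),c["mtx"],c["distortion"]).reshape(-1,2)
    T=c["extrinsics"]; d=np.c_[p,np.ones(len(p))]@T[:3,:3]; o=-T[:3,:3].T@T[:3,3]
    return o,d/np.linalg.norm(d,axis=1)[:,None]
def onz(c,uv,z):
    o,d=ray(c,uv); return o+d*((z-o[2])/d[:,2])[:,None]
def tri(obs):
    A=np.zeros((3,3));b=np.zeros(3)
    for c,uv in obs:
        o,d=ray(c,uv);P=np.eye(3)-np.outer(d[0],d[0]);A+=P;b+=P@o
    return np.linalg.solve(A,b)
def proj(c,X):
    T=c["extrinsics"]; return cv2.projectPoints(np.array(X,float).reshape(-1,1,3),cv2.Rodrigues(T[:3,:3])[0],T[:3,3],c["mtx"],c["distortion"])[0].reshape(-1,2)
E
python3 - <<'E'
from h import *
for n in ["side","top","wrist"]:
    c=cam(n); save(f"pics/{n}0.png",c)
    o,_=ray(c,[[320,240]]);print(n,o.round(3),_.round(3))
print(robot.state())
E
```

```text
cell.py
drive.py
pics
side [ 0.546 -0.994  0.713] [[ 0.093  0.841 -0.533]]
top [0.531 0.002 1.103] [[ 0.109  0.003 -0.994]]
wrist [ 0.209 -0.619  0.374] [[-0.254 -0.062 -0.965]]
{'time': 0.15, 'joint_positions': array([-1.42961250e+00,  1.24396700e-01,  1.65133692e+00, -3.10899467e-06,
        1.36752172e+00, -8.25940328e-02]), 'dq': array([ 1.87369352e-03, -1.92334769e-03, -2.75711021e-03,  1.05860265e-04,
       -7.41415826e-05,  6.15595198e-04]), 'effort': array([ 1.03660666e-03, -4.24225116e+01, -3.66013670e+01, -6.44214128e-05,
        4.72179541e-03, -7.79490136e-06]), 'eef_pos': array([ 0.14415752, -0.63336376,  0.24932241]), 'tcp_rot': array([-3.12029655e+00, -3.50591885e-01,  8.12371962e-05]), 'contact_force': array([ 0.07319059,  0.60615138, -0.16635148]), 'moment': array([-0.01578036, -0.04130235,  0.0106843 ]), 'finger_force': 0.0, 'opening': 0.0853605985989113}
```
View pics/side0.png

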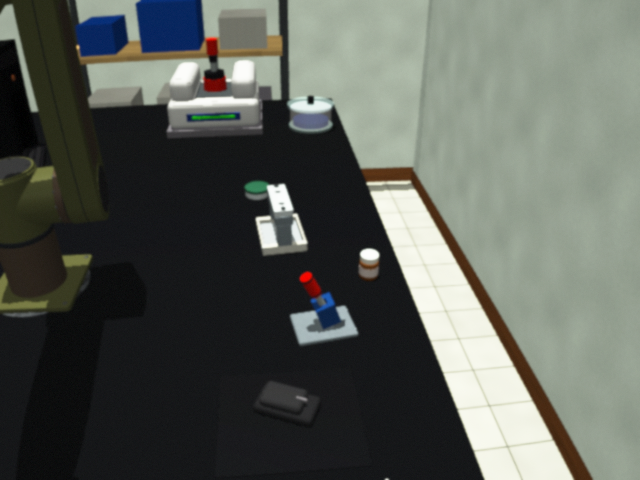

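View pics/top0.png

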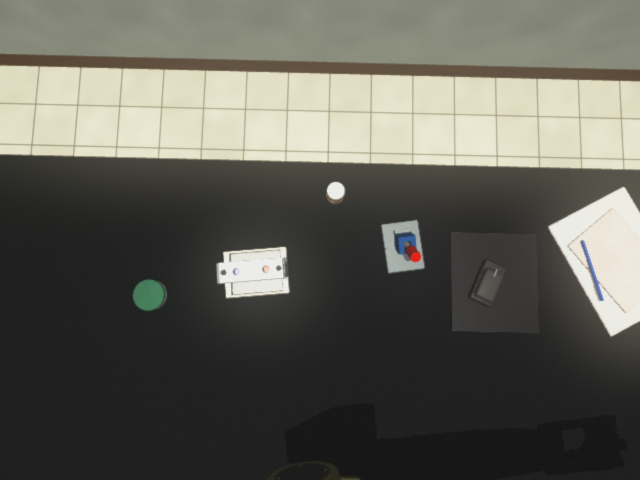

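The side view shows the stand near (282,225), the holder near (323,320) with the red handle leaning up-left, the jar at (369,264) and the mouse at (287,402). The top view shows the guide plate from x=217 to 288 px at row 271, with the red bore near (266,269), the blue bore near (236,271), the holder plate near (403,246) and the handle end at (416,257).

```bash
python3 - <<'E'
from h import *
s=cam("side");t=cam("top")
import pickle; pickle.dump((s,t),open("c.pkl","wb"))
a=t["image"][215:305,205:295]; b=t["image"][205:285,375:435]
c=s["image"][170:260,240:320]; d=s["image"][260:350,280:365]
f=lambda i:cv2.resize(i,(390,290),interpolation=cv2.INTER_CUBIC)
f=lambda i:cv2.copyMakeBorder(cv2.resize(i,None,fx=3.2,fy=3.2,interpolation=cv2.INTER_CUBIC),0,290-int(round(i.shape[0]*3.2)),0,390-int(round(i.shape[1]*3.2)),0)
im=np.vstack([np.hstack([f(a),f(b)]),np.hstack([f(c),f(d)])])
cv2.imwrite("pics/crops.png",im[:,:,::-1])
# colour things
def rects(c,lo,hi,box,name):
    hsv=cv2.cvtColor(c["image"],cv2.COLOR_RGB2HSV);m=cv2.inRange(hsv,lo,hi)
    k=np.zeros_like(m);x0,y0,x1,y1=box;k[y0:y1,x0:x1]=m[y0:y1,x0:x1]
    cs=[q for q in cv2.findContours(k,cv2.RETR_EXTERNAL,cv2.CHAIN_APPROX_NONE)[0] if len(q)>8]
    for q in cs:
        r=cv2.minAreaRect(q);M=cv2.moments(q)
        print(name,"c",np.round(r[0],1),"sz",np.round(r[1],1),"ang",round(r[2],1),"corners",cv2.boxPoints(r).round(1).tolist())
rects(t,(0,0,110),(180,60,255),(375,205,435,285),"holder top")
rects(t,(0,150,80),(8,255,255),(375,205,435,285),"red top")
rects(t,(100,120,40),(130,255,255),(375,205,435,285),"blue top")
rects(t,(0,0,60),(180,120,255),(205,225,300,310),"stand top")
rects(s,(0,0,110),(180,60,255),(280,260,365,350),"holder side")
rects(s,(0,150,80),(8,255,255),(280,260,365,350),"red side")
rects(s,(100,120,40),(130,255,255),(280,260,365,350),"blue side")
rects(s,(0,0,120),(180,60,255),(240,170,320,260),"stand side")
E
```

```text
holder top c [402.4 246. ] sz [49.1 36.5] ang 81.9 corners [[380.8999938964844, 224.3000030517578], [417.0, 219.10000610351562], [424.0, 267.70001220703125], [387.79998779296875, 272.8999938964844]]
red top c [412.8 253.8] sz [16.3  9.9] ang 45.0 corners [[403.5, 251.5], [410.5, 244.5], [422.0, 256.0], [415.0, 263.0]]
blue top c [406.5 244. ] sz [18. 17.] ang 90.0 corners [[398.0, 235.0], [415.0, 235.0], [415.0, 253.0], [398.0, 253.0]]
stand top c [252.9 272.9] sz [65.5 76.2] ang 79.5 corners [[209.39999389648438, 247.60000610351562], [284.3999938964844, 233.6999969482422], [296.29998779296875, 298.1000061035156], [221.39999389648438, 312.0]]
holder side c [323.5 324.1] sz [30.9 63.5] ang 80.5 corners [[289.70001220703125, 314.1000061035156], [352.29998779296875, 303.6000061035156], [357.3999938964844, 334.1000061035156], [294.79998779296875, 344.5]]
holder side c [362.5 271.5] sz [3. 7.] ang 0.0 corners [[361.0, 275.0], [361.0, 268.0], [364.0, 268.0], [364.0, 275.0]]
red side c [309.8 283.9] sz [26.8 13.6] ang 58.0 corners [[297.0, 276.1000061035156], [308.5, 269.0], [322.70001220703125, 291.70001220703125], [311.20001220703125, 298.8999938964844]]
blue side c [326.1 309.2] sz [33.5 23.3] ang 63.4 corners [[308.20001220703125, 299.3999938964844], [329.0, 289.0], [344.0, 319.0], [323.20001220703125, 329.3999938964844]]
stand side c [256.5 196.5] sz [ 1. 11.] ang 90.0 corners [[251.0, 196.0], [262.0, 196.0], [262.0, 197.0], [251.0, 197.0]]
stand side c [278.2 217.9] sz [69.1 46.2] ang 77.9 corners [[248.39999389648438, 189.0], [293.6000061035156, 179.3000030517578], [308.1000061035156, 246.89999389648438], [262.8999938964844, 256.6000061035156]]
```

View pics/crops.png

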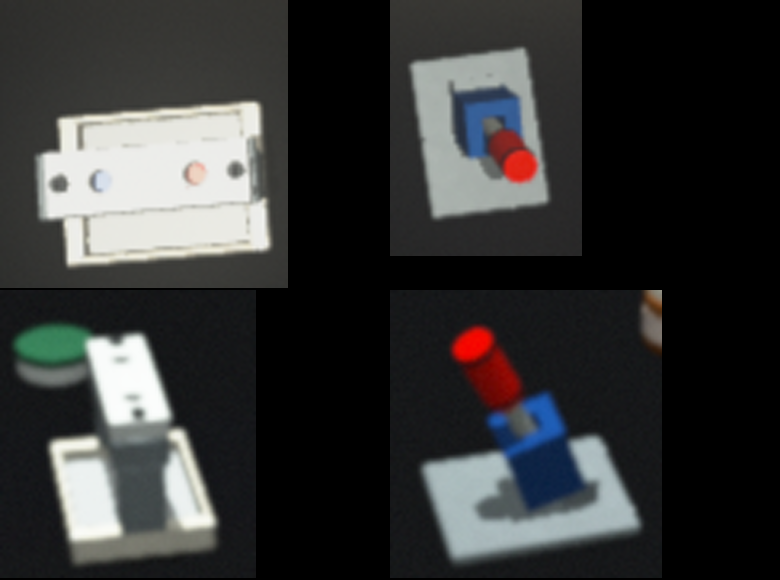

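The crops show the two bores at about (101,181) and (195,173) in crop px, so the blue is left (+y) and the red right (-y). The plate overhangs the +y end. The rod leans from the socket toward the robot, with its handle end fully visible in both views.

```bash
python3 - <<'E'
from h import *
import pickle; s,t=pickle.load(open("c.pkl","rb"))
H=onz(t,[[380.9,224.3],[417,219.1],[424,267.7],[387.8,272.9]],.01);print("holder",H.round(4).tolist(),"len",np.linalg.norm(H[1]-H[2]),np.linalg.norm(H[0]-H[1]),"c",H.mean(0).round(4))
Hs=onz(s,[[289.7,314.1],[352.3,303.6],[357.4,334.1],[294.8,344.5]],.01);print("holder side",Hs.round(4).tolist(),Hs.mean(0).round(4))
# handle top disc centre: top crop (521-390,166)/3.2+(375,205); side crop (473-390,344-290)/3.2+(280,260)
T=[375+131/3.2,205+166/3.2];S=[280+83/3.2,260+54/3.2]
print("handle end",tri([(t,T),(s,S)]).round(4))
# bores in top image
B=[[205+101/3.2,215+181/3.2],[205+195/3.2,215+173/3.2]]
print("bores",onz(t,B,.118).round(4).tolist())
# base corners top at z=.024
C=[[205+59/3.2,215+118/3.2],[205+260/3.2,215+102/3.2],[205+270/3.2,215+248/3.2],[205+67/3.2,215+266/3.2]]
X=onz(t,C,.024);print("stand",X.round(4).tolist(),X.mean(0).round(4),np.linalg.norm(X[0]-X[1]),np.linalg.norm(X[1]-X[2]))
# plate corners
P=[[205+38/3.2,215+154/3.2],[205+40/3.2,215+218/3.2],[205+247/3.2,215+141/3.2],[205+251/3.2,215+205/3.2]]
print("plate",onz(t,P,.118).round(4).tolist(),onz(t,P,.118).mean(0).round(4))
w=cam("wrist");st=robot.state()
Rt=R.from_rotvec(st["tcp_rot"]).as_matrix();print("tool axes\n",Rt.round(3))
Tw=w["extrinsics"];o=-Tw[:3,:3].T@Tw[:3,3];print("cam in tool",Rt.T@(o-st["eef_pos"]),"\n",(Rt.T@Tw[:3,:3].T).round(3),w["mtx"][0,0])
E
```

```text
holder [[0.6932, -0.1424, 0.01], [0.7081, -0.2304, 0.01], [0.5899, -0.2474, 0.01], [0.5754, -0.1601, 0.01]] len 0.11937280657005077 0.08926529299369845 c [ 0.6416 -0.1951  0.01  ]
holder side [[0.5777, -0.1628, 0.01], [0.7114, -0.141, 0.01], [0.7067, -0.2359, 0.01], [0.5823, -0.2536, 0.01]] [ 0.6445 -0.1983  0.01  ]
handle end [ 0.6074 -0.2024  0.1317]
bores [[0.5663, 0.1838, 0.118], [0.5731, 0.1204, 0.118]]
stand [[0.6158, 0.2345, 0.024], [0.6312, 0.0852, 0.024], [0.5232, 0.0744, 0.024], [0.5065, 0.2235, 0.024]] [0.5692 0.1544 0.024 ] 0.15009879485822863 0.10862508670826797
plate [[0.5835, 0.2273, 0.118], [0.5404, 0.2238, 0.118], [0.5957, 0.0859, 0.118], [0.5524, 0.0818, 0.118]] [0.568  0.1547 0.118 ]
tool axes
 [[ 0.975  0.222 -0.   ]
 [ 0.222 -0.975  0.001]
 [ 0.    -0.001 -1.   ]]
cam in tool [ 0.06670104  0.00056766 -0.12418449] 
 [[ 0.    -0.965 -0.263]
 [ 1.     0.     0.001]
 [-0.001 -0.263  0.965]] 418.12784909167704
```

```bash
python3 drive.py '[[0.556,-0.319,0,0.077,0.085],[0.556,-0.319,0,0.077,0.085],[0.556,-0.319,0,0.077,0.085],[0.556,-0.319,0,0.077,0.085],[0.556,-0.319,0,0.077,0.085],[0.556,-0.319,0,0.077,0.085],[0.556,-0.319,0,0.077,0.085],[0.556,-0.319,0,0.077,0.085],[0.556,-0.319,0,0.077,0.085],[0.556,-0.319,0,0.077,0.085],[0.556,-0.319,0,0.077,0.085],[0.556,-0.319,0,0.077,0.085],[0.556,-0.319,0,0.077,0.085],[0.556,-0.319,0,0.077,0.085]]'
python3 - <<'E'
from h import *
import pickle
w=cam("wrist");save("pics/w1.png",w);pickle.dump(w,open("w1.pkl","wb"));print(robot.state()["dq"].round(3))
E
```

```text
time: 2.05
eef_pos: [0.6146, -0.2007, 0.2505]
tcp_rot: [3.133, 0.227, -0.0]
contact_force: [0.5, 0.3, 0.7]
opening: 0.0852
finger_force: 0.0
[ 0.004  0.004 -0.003 -0.001 -0.001  0.002]
```

View pics/w1.png

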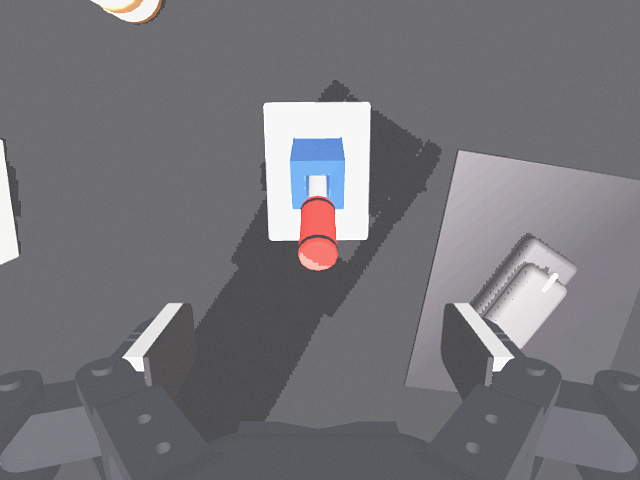

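The wrist view shows the holder plate edges upright in the image (so the yaw matches). The handle end disc is near (318,253), the socket top face spans about x 291–344 and y 157–208, and the shaft enters it near (317,185). The column of the jaw centre is about 320.

```bash
python3 - <<'E'
from h import *
import pickle; s,t=pickle.load(open("c.pkl","rb"));w=pickle.load(open("w1.pkl","rb"))
st=robot.state();Rt=R.from_rotvec(st["tcp_rot"]).as_matrix();p=st["eef_pos"]
hsv=cv2.cvtColor(w["image"],cv2.COLOR_RGB2HSV)
blue=cv2.inRange(hsv,(95,80,60),(130,255,255));red=cv2.inRange(hsv,(0,120,60),(8,255,255))|cv2.inRange(hsv,(172,120,60),(180,255,255))
for n,m in(("blue",blue),("red",red)):
    q=max(cv2.findContours(m,cv2.RETR_EXTERNAL,cv2.CHAIN_APPROX_NONE)[0],key=cv2.contourArea);print(n,cv2.boundingRect(q))
for r in range(150,275,8):
    b=np.flatnonzero(blue[r]);d=np.flatnonzero(red[r]);print(r,b[[0,-1]] if len(b) else"",d[[0,-1]] if len(d) else "",end="; ")
print()
T=[375+131/3.2,205+166/3.2];S=[280+83/3.2,260+54/3.2]
for obs in ([(t,T),(s,S)],[(w,[318,253]),(s,S)],[(w,[318,253]),(t,T),(s,S)]):
    X=tri(obs);print("end",X.round(4),"tool",(Rt.T@(X-p)).round(4))
S2=[323.4,302.8]
for obs in ([(w,[318,182]),(s,S2)],):
    X=tri(obs);print("mouth",X.round(4),"tool",(Rt.T@(X-p)).round(4))
P=onz(w,[[264,103],[370,103],[369,240],[269,240]],.01);print(P.round(4).tolist(),P.mean(0))
M=onz(w,[[318,182]],.058)[0];print("mouth onz",M.round(4),(Rt.T@(M-p)).round(4))
E
```

```text
blue (290, 137, 55, 72)
red (298, 200, 40, 67)
150 [291 343] ; 158 [290 344] ; 166 [290 344] ; 174 [291 344] ; 182 [291 343] ; 190 [291 343] ; 198 [292 343] [308 327]; 206 [292 343] [303 332]; 214  [301 334]; 222  [301 334]; 230  [301 335]; 238  [300 335]; 246  [300 335]; 254  [298 337]; 262  [314 335]; 270  [315 319]; 
end [ 0.6074 -0.2024  0.1317] tool [-0.0075  0.0007  0.1188]
end [ 0.6081 -0.2029  0.1324] tool [-0.0069  0.0013  0.1181]
end [ 0.6074 -0.2026  0.1318] tool [-0.0075  0.0009  0.1187]
mouth [ 0.6422 -0.198   0.0637] tool [0.0275 0.0014 0.1868]
[[0.6935, -0.1448, 0.01], [0.7063, -0.2323, 0.01], [0.5895, -0.2522, 0.01], [0.5764, -0.1627, 0.01]] [ 0.64144182 -0.19801518  0.01      ]
mouth onz [ 0.6407 -0.198   0.058 ] [0.0261 0.0011 0.1925]
```

```bash
python3 drive.py '[[0.003,0.001,0.05,0,0.06],[0.003,0.001,0.10,0,0.06],[0.003,0.001,0.125,0,0.06],[0.003,0.001,0.139,0,0.06],[0.003,0.001,0.139,0,0.06],[0.003,0.001,0.139,0,0.06],[0.003,0.001,0.139,0,0.015],[0.003,0.001,0.139,0,0.015],[0.003,0.001,0.139,0,0.015],[0.003,0.001,0.139,0,0.015],[0.003,0.001,0.139,0,0.015],[0.003,0.001,0.139,0,0.015],[0.003,0.001,0.139,0,0.015],[0.003,0.001,0.139,0,0.015]]' 40
```

```text
time: 3.85
eef_pos: [0.6192, -0.2, 0.1124]
tcp_rot: [3.133, 0.23, 0.002]
contact_force: [-2.1, 0.8, 5.6]
opening: 0.0229
finger_force: 39.0
```

```bash
python3 drive.py '[[-0.001,0,-0.003,0,0.015],[-0.0025,0,-0.008,0,0.015],[-0.004,0,-0.0125,0,0.015],[-0.0055,0,-0.017,0,0.015],[-0.007,0,-0.0215,0,0.015],[-0.0085,0,-0.026,0,0.015],[-0.0095,0,-0.0295,0,0.015],[-0.0095,0,-0.0295,0,0.015],[-0.0095,0,-0.0295,0,0.015]]' 40
python3 - <<'E'
from h import *
s=cam("side");w=cam("wrist")
a=cv2.resize(s["image"][240:350,270:370],None,fx=4,fy=4,interpolation=cv2.INTER_CUBIC)
b=cv2.resize(w["image"][100:400,180:480],(390,440))
b=w["image"][60:480,160:500]
im=np.hstack([cv2.copyMakeBorder(a,0,0,0,0,0),cv2.copyMakeBorder(b,0,20,0,0,0)])
cv2.imwrite("pics/lift.png",im[:,:,::-1])
E
```

```text
time: 4.97
eef_pos: [0.6092, -0.2012, 0.1407]
tcp_rot: [-3.133, -0.23, 0.0]
contact_force: [-0.2, 0.8, -1.8]
opening: 0.0229
finger_force: 39.5
```

View pics/lift.png

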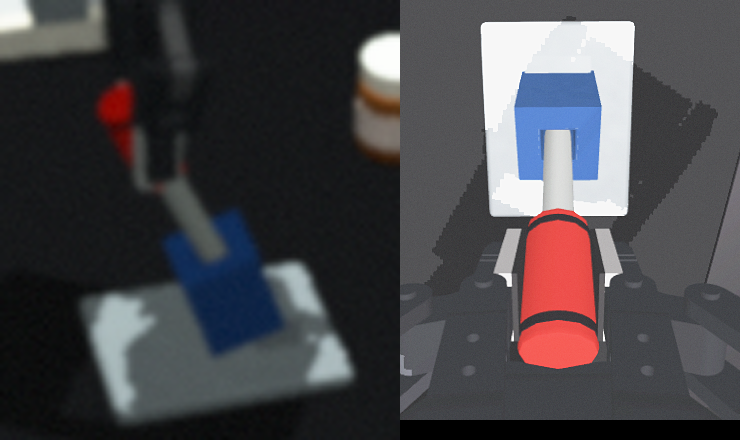

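The side view (left) and wrist view (right) show the rod held at the same lean, its tip still a little inside the blue socket's mouth (around (220,255) and (557,140)). I'll now pivot it upright about the tip, with the hole as the fulcrum.

```bash
python3 drive.py '[[0.003,0,-0.0013,0,0.015],[0.006,0,-0.0026,0,0.015],[0.009,0,-0.0037,0,0.015],[0.012,0,-0.0048,0,0.015],[0.015,0,-0.0057,0,0.015],[0.018,0,-0.0066,0,0.015],[0.021,0,-0.0073,0,0.015],[0.0243,0,-0.0079,0,0.015],[0.0243,0,-0.0079,0,0.015]]' 25
python3 - <<'E'
from h import *
print(robot.state()["moment"].round(2))
E
```

```text
time: 6.2
eef_pos: [0.6336, -0.1977, 0.149]
tcp_rot: [3.133, 0.231, 0.0]
contact_force: [-3.6, 0.3, -2.2]
opening: 0.0229
finger_force: 41.5
[-0.06  1.04  0.03]
```

```bash
python3 drive.py '[[0.003,0,-0.0004,0,0.015],[0.0064,0,-0.0009,0,0.015],[0.009,0,-0.0011,0,0.015],[0.0112,0,-0.0013,0,0.015],[0.0135,0,-0.0014,0,0.015],[0.016,0,-0.0014,0,0.015],[0.016,0,-0.0014,0,0.015],[0.016,0,-0.0014,0,0.015]]' 25
python3 - <<'E'
from h import *
print(robot.state()["moment"].round(2))
s=cam("side");w=cam("wrist")
a=cv2.resize(s["image"][230:340,270:370],None,fx=4,fy=4,interpolation=cv2.INTER_CUBIC)
b=w["image"][60:480,160:500]
im=np.hstack([a,cv2.copyMakeBorder(b,0,20,0,0,0)])
cv2.imwrite("pics/piv.png",im[:,:,::-1])
E
```

```text
time: 7.2
eef_pos: [0.6495, -0.1955, 0.1504]
tcp_rot: [3.133, 0.23, 0.002]
contact_force: [-3.7, -1.2, -1.7]
opening: 0.0226
finger_force: 42.4
[-0.16  0.75  0.01]
```

View pics/piv.png

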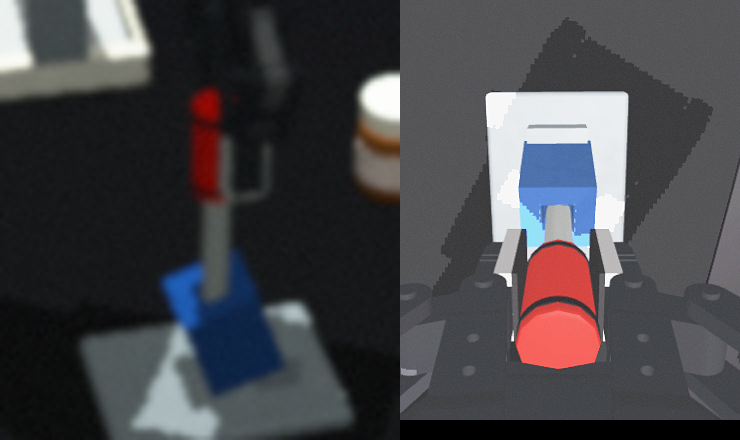

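```bash
cat >> h.py <<'E'
def axis():
    "rod axis from handle top and handle foot, side x wrist"
    s=cam("side");w=cam("wrist");st=robot.state();Rt=R.from_rotvec(st["tcp_rot"]).as_matrix();p=st["eef_pos"]
    return s,w,Rt,p
def redm(im):
    h=cv2.cvtColor(im,cv2.COLOR_RGB2HSV);return cv2.inRange(h,(0,130,50),(8,255,255))|cv2.inRange(h,(172,130,50),(180,255,255))
E
python3 - <<'E'
from h import *
s,w,Rt,p=axis()
m=redm(s["image"]);m[:230]=0;m[345:]=0
print("side red rows")
for r in range(250,284,3):
    d=np.flatnonzero(m[r,270:370])+270;print(r,d[[0,-1]] if len(d) else "",end="; ")
g=cv2.cvtColor(s["image"],cv2.COLOR_RGB2GRAY).astype(int)
print("\nshaft");
for r in range(279,306,4): print(r,g[r,314:334])
m=redm(w["image"])
print("wrist red")
for r in range(290,440,10):
    d=np.flatnonzero(m[r]);print(r,d[[0,-1]] if len(d) else "",end="; ")
# predicted vertical line under TCP, for comparison
print()
for z in(-.02,0.02,.06,.085):
    X=p+Rt@[0,0,z];print(z,proj(s,X).round(1),proj(w,X).round(1))
    X=p+Rt@[-.008,0,z];print(" -8",proj(s,X).round(1),proj(w,X).round(1))
E
```

```text
side red rows
250 ; 253 [318 324]; 256 [317 325]; 259 [318 324]; 262 [318 324]; 265 [318 324]; 268 [318 324]; 271 [318 324]; 274 [318 324]; 277 [319 324]; 280 ; 283 ; 
shaft
279 [24 21 26 24 27 30 34 42 42 46 51 62 74 76 62 52 51 55 54 52]
283 [24 21 22 22 24 30 48 69 81 87 88 86 76 55 34 26 24 22 22 24]
287 [23 22 25 23 23 32 52 70 83 87 87 85 73 52 33 25 23 24 24 22]
291 [24 23 24 23 25 33 53 71 84 87 88 84 73 54 33 27 25 22 24 24]
295 [25 24 27 31 39 50 62 75 85 87 86 83 74 61 46 40 33 28 24 21]
299 [76 80 83 84 82 80 80 81 86 88 87 80 69 58 45 42 42 38 34 26]
303 [85 84 80 74 63 53 58 74 82 84 79 71 59 47 43 42 41 41 40 38]
wrist red
290 ; 300 [315 321]; 310 [300 335]; 320 [290 346]; 330 [287 348]; 340 [286 350]; 350 [284 351]; 360 [283 353]; 370 [281 354]; 380 [282 354]; 390 [279 357]; 400 [276 360]; 410 [277 358]; 420 [281 354]; 430 ; 
-0.02 [[327.5 256.6]] [[315.2 370.5]]
 -8 [[323.3 257.2]] [[315.3 394.6]]
0.02 [[327.2 274.2]] [[315.7 310.8]]
 -8 [[323.1 274.7]] [[315.8 330.1]]
0.06 [[326.8 290.9]] [[316.1 274.5]]
 -8 [[322.8 291.5]] [[316.1 290.4]]
0.085 [[326.6 301. ]] [[316.2 258.2]]
 -8 [[322.7 301.6]] [[316.2 272.6]]
```

The side view shows the shaft centred at u≈323.4 from row 283 to 295 (vertical to about 1°), offset from the jaw centre by about -7.5 mm along tool x. The wrist view puts the handle end about 21 mm above the TCP. Next I lift clear and go to look at the bores.

```bash
python3 drive.py '[[-0.0015,0,-0.005,0,0.015],[-0.003,0,-0.01,0,0.015],[-0.004,0,-0.015,0,0.015],[-0.004,0,-0.03,0,0.015],[-0.004,0,-0.07,0,0.015],[-0.004,0,-0.11,0,0.015],[-0.02,-0.05,-0.11,0,0.015],[-0.04,-0.11,-0.11,0,0.015],[-0.06,-0.17,-0.11,0,0.015],[-0.075,-0.23,-0.11,0,0.015],[-0.09,-0.28,-0.11,0,0.015],[-0.097,-0.31,-0.11,0,0.015],[-0.097,-0.328,-0.11,0,0.015],[-0.097,-0.328,-0.11,0,0.015],[-0.097,-0.328,-0.11,0,0.015],[-0.097,-0.328,-0.11,0,0.015]]' 80
python3 - <<'E'
from h import *
import pickle
s,w,Rt,p=axis();t=cam("top");pickle.dump((s,w,t,Rt,p),open("v.pkl","wb"))
a=cv2.resize(s["image"][120:240,240:330],None,fx=4,fy=4,interpolation=cv2.INTER_CUBIC)
b=w["image"][0:480,120:540]
im=np.hstack([a,b]);print(im.shape)
cv2.imwrite("pics/v.png",im[:,:,::-1])
E
```

```text
time: 9.4
eef_pos: [0.5056, 0.1139, 0.26]
tcp_rot: [3.133, 0.228, -0.0]
contact_force: [0.6, -0.7, -1.9]
opening: 0.0222
finger_force: 78.8
(480, 780, 3)
```

View pics/v.png

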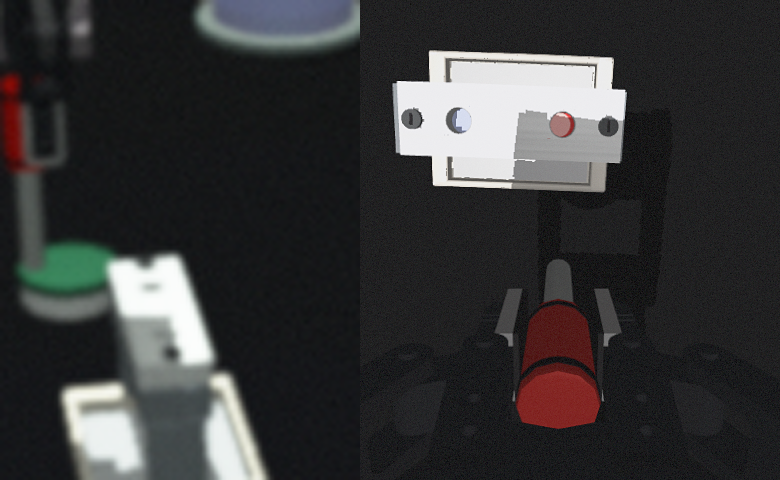

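The wrist view shows the red bore at about (322,124) full-frame px and the blue bore at (219,120). The rod tip's far edge is at (318,259). The side view shows the rod hanging vertical, in front of and to the left of the stand.

```bash
python3 - <<'E'
from h import *
import pickle; s,w,t,Rt,p=pickle.load(open("v.pkl","rb"))
im=w["image"]; hsv=cv2.cvtColor(im,cv2.COLOR_RGB2HSV)
m=redm(im)|cv2.inRange(hsv,(0,60,60),(10,255,255));m[:95]=0;m[150:]=0
q=max(cv2.findContours(m,cv2.RETR_EXTERNAL,cv2.CHAIN_APPROX_NONE)[0],key=cv2.contourArea)
print("red box",cv2.boundingRect(q),cv2.minEnclosingCircle(q))
g=cv2.cvtColor(im,cv2.COLOR_RGB2GRAY).astype(int)
print(g[124,303:342]);print(g[105:145,322]); print("blue row",g[120,200:240])
print("tip col",g[245:285,318].tolist());print("tip row 275",g[275,298:340].tolist())
def tool(uv,z): return (onz(w,uv,z)-p)@Rt
B=tool([[322,124],[219,120]],.118);print("bores tool",B.round(4).tolist(),np.linalg.norm(B[0]-B[1]), "world",onz(w,[[322,124],[219,120]],.118).round(4).tolist())
print("tip far edge tool",tool([[318,259.5]],p[2]-.094).round(4))
# side shaft
gs=cv2.cvtColor(s["image"],cv2.COLOR_RGB2GRAY).astype(int)
for r in range(162,190,4): print(r,gs[r,240:260])
for z in(-.02,.04,.06,.094): print(z,proj(s,p+Rt@[-.0075,0,z]).round(1),proj(w,p+Rt@[-.0075,0,z]).round(1))
E
```

```text
red box (311, 112, 23, 25) ((322.17901611328125, 124.09671020507812), 12.23310375213623)
[163 166 164 164 167 163 129 126 132 131 133 134 133 135 134 134 129 137
 135 138 136 134 137 133 134 134 137  95  70  69  72  89 133 165 168 173
 167 166 169]
[237 237 236 238 239 234 176  93 198 225 227 172 132 133 137 136 135 135
 132 138 133 134 136 132 136 135 132 135 132 132 137  88 103 156 163 158
 162 159 160 158]
blue row [237 236 238 237 241 197 102  87  92  88  89  86 123 126 123 117 229 223
 221 221 220 222 221 221 221 221 222 220 221 221 221 218 238 237 237 236
 236 237 237 238]
tip col [12, 22, 20, 26, 13, 20, 28, 25, 17, 30, 8, 27, 21, 36, 60, 74, 70, 69, 67, 72, 70, 74, 71, 68, 73, 71, 70, 73, 64, 73, 72, 71, 72, 75, 71, 73, 76, 72, 74, 70]
tip row 275 [23, 27, 14, 14, 26, 13, 15, 27, 62, 66, 66, 70, 69, 70, 70, 69, 71, 67, 73, 71, 72, 72, 68, 70, 70, 68, 73, 71, 72, 75, 72, 75, 66, 40, 26, 12, 15, 25, 24, 23, 21, 25]
bores tool [[0.0685, 0.0036, 0.142], [0.0711, -0.0599, 0.1419]] 0.06348060640821014 world [[0.5738, 0.1205, 0.118], [0.5671, 0.1836, 0.118]]
tip far edge tool [[-0.0036  0.0011  0.094 ]]
162 [21 25 28 37 47 59 65 68 65 60 46 39 33 32 28 27 23 21 21 21]
166 [20 22 23 37 59 77 86 86 79 65 45 28 20 21 22 21 20 23 22 23]
170 [23 23 25 34 55 75 86 87 81 68 48 29 25 22 22 22 23 21 21 21]
174 [20 24 24 29 46 68 83 86 86 74 57 37 23 23 22 20 22 21 20 22]
178 [24 22 24 27 40 64 80 87 85 77 61 39 26 22 23 24 24 21 23 22]
182 [23 23 22 25 35 57 77 86 87 81 78 80 85 91 93 94 94 96 95 95]
186 [ 24  21  21  33  52  73  85  89  89  88  91  95 102 103 104 105 103 104
 105 105]
-0.02 [[244.6 141.8]] [[314.9 393.3]]
0.04 [[246.2 166.5]] [[315.7 307.1]]
0.06 [[246.7 174.5]] [[315.9 289.5]]
0.094 [[247.6 187.7]] [[316.1 266.3]]
```

```bash
python3 drive.py '[[0.03,0.001,0,0,0.015],[0.06,0.002,0,0,0.015],[0.077,0.0025,0.005,0,0.015],[0.077,0.0025,0.02,0,0.015],[0.077,0.0025,0.032,0,0.015],[0.077,0.0025,0.040,0,0.015],[0.077,0.0025,0.040,0,0.015],[0.077,0.0025,0.040,0,0.015],[0.077,0.0025,0.040,0,0.015]]' 80
python3 - <<'E'
from h import *
import pickle
s,w,Rt,p=axis();t=cam("top");pickle.dump((s,w,t,Rt,p),open("v2.pkl","wb"))
a=cv2.resize(s["image"][150:240,250:325],(400,480),interpolation=cv2.INTER_CUBIC)
b=cv2.resize(w["image"][210:330,270:370],(400,480),interpolation=cv2.INTER_CUBIC)
b=np.clip(b.astype(int)*2,0,255).astype(np.uint8)
im=np.hstack([a,b]);cv2.imwrite("pics/v2.png",im[:,:,::-1])
E
```

```text
time: 10.68
eef_pos: [0.5821, 0.1237, 0.221]
tcp_rot: [-3.133, -0.231, -0.002]
contact_force: [0.2, 0.1, -0.9]
opening: 0.0224
finger_force: 78.8
```

View pics/v2.png

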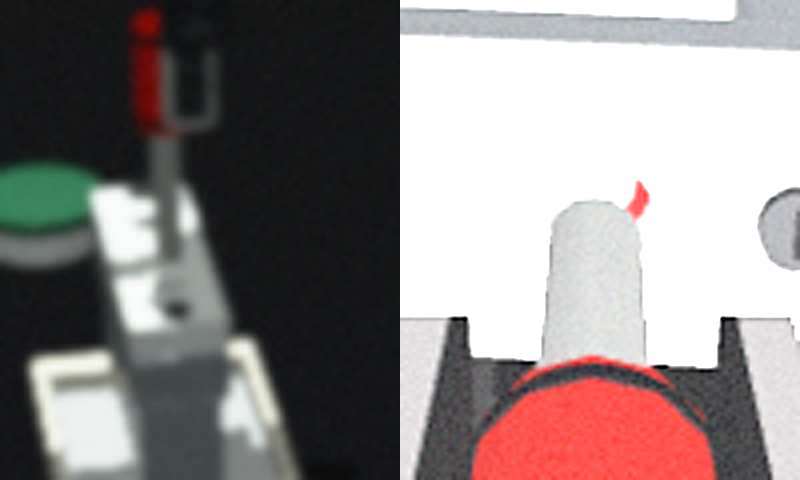

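The side view shows the tip hovering just above the plate. The wrist crop shows it covering most of the bore, with only a red crescent showing to the right at crop (640,195), i.e. full-frame (330,259), so the rod is a bit to the tool's -y.

```bash
python3 - <<'E'
from h import *
import pickle; s,w,t,Rt,p=pickle.load(open("v2.pkl","rb"))
Bw=np.array([.5738,.1205,.118]);print("bore tool",((Bw-p)@Rt).round(4),"px",proj(w,Bw).round(1))
a=np.linspace(0,2*np.pi,8,endpoint=False)
C=np.c_[Bw[0]+.00775*np.cos(a),Bw[1]+.00775*np.sin(a),np.full(8,.118)];print(proj(w,C).round(1).tolist())
print("lower rim",proj(w,C-[0,0,.0155]).round(1).tolist())
im=w["image"].astype(int)
for r in range(244,276,2): print(r,' '.join(f"{x:3d}" for x in im[r,300:340,1]))
m=redm(w["image"]);m[:245]=0;m[270:]=0;ys,xs=np.nonzero(m);print(list(zip(xs,ys)))
for dz in(.09,.094,.098):
  for x in(-.0075,-.01): print(dz,x,proj(w,p+Rt@[x+.0058,.0015,dz]).round(1))
E
```

```text
bore tool [-0.0087  0.002   0.1028] px [[319.8 263.3]]
[[321.9, 250.4], [311.7, 252.8], [306.4, 261.4], [309.0, 270.9], [317.9, 275.9], [327.8, 273.5], [333.2, 265.1], [330.8, 255.5]]
lower rim [[321.6, 243.1], [312.1, 245.4], [307.1, 253.5], [309.5, 262.5], [317.8, 267.2], [327.2, 265.0], [332.3, 257.0], [330.0, 247.9]]
244 230 228 230 230 232 230 231 230 230 229 232 230 231 233 229 230 231 231 230 230 232 232 232 232 229 231 231 230 232 231 231 229 230 232 231 232 231 231 231 232
246 227 226 226 225 225 227 228 227 227 228 227 229 229 228 229 228 231 228 228 230 229 229 229 229 230 230 230 231 229 229 230 230 231 230 232 230 231 232 231 230
248 224 227 225 224 226 228 225 226 226 228 226 226 226 225 225 226 226 225 227 226 225 226 227 225 227 226 225 226 227 228 226 228 227 228 229 228 226 228 227 227
250 228 227 228 228 227 227 227 229 228 227 228 226 230 229 230 228 224 227 226 222 218 223 228 227 226 229 229 229 227 228 228 229 231 231 211 215 228 230 230 230
252 228 230 229 228 229 230 231 229 230 229 231 229 228 218 190 175 174 174 177 174 176 177 173 173 171 178 190 218 229 2
[... 2181 characters left out ...]
), np.int64(259)), (np.int64(330), np.int64(259)), (np.int64(331), np.int64(259)), (np.int64(328), np.int64(260)), (np.int64(329), np.int64(260)), (np.int64(330), np.int64(260)), (np.int64(331), np.int64(260)), (np.int64(327), np.int64(261)), (np.int64(328), np.int64(261)), (np.int64(329), np.int64(261)), (np.int64(330), np.int64(261)), (np.int64(327), np.int64(262)), (np.int64(328), np.int64(262)), (np.int64(329), np.int64(262)), (np.int64(330), np.int64(262)), (np.int64(328), np.int64(263)), (np.int64(329), np.int64(263))]
0.09 -0.0075 [[319.  258.4]]
0.09 -0.01 [[319.  262.8]]
0.094 -0.0075 [[319.  256.2]]
0.094 -0.01 [[319.  260.5]]
0.098 -0.0075 [[319. 254.]]
0.098 -0.01 [[319.  258.3]]
```

```bash
python3 drive.py '[[0.001,0.0007,0.001,0,0.015],[0.001,0.0007,0.003,0,0.015],[0.001,0.0007,0.005,0,0.015],[0.001,0.0007,0.0065,0,0.015],[0.001,0.0007,0.0075,0,0.015],[0.001,0.0007,0.0085,0,0.015],[0.001,0.0007,0.009,0,0.015],[0.001,0.0007,0.0095,0,0.015],[0.001,0.0007,0.0095,0,0.015]]' 80
python3 drive.py '[[0,0,0.0005,0,0.015],[0,0,0.001,0,0.015],[0,0,0.001,0,0.015]]'
```

```text
time: 11.95
eef_pos: [0.5828, 0.1231, 0.2106]
tcp_rot: [-3.133, -0.23, 0.0]
contact_force: [0.1, -0.1, -0.8]
opening: 0.0225
finger_force: 78.8
time: 12.32
eef_pos: [0.5828, 0.1231, 0.2095]
tcp_rot: [-3.133, -0.23, 0.0]
contact_force: [-0.4, 0.1, -2.5]
opening: 0.0224
finger_force: 78.8
```

```bash
python3 drive.py '[[0,0,0.0005,0,0.015],[0,0,0.001,0,0.015],[0,0,0.0015,0,0.015],[0,0,0.002,0,0.015],[0,0,0.002,0,0.015]]'
python3 drive.py '[[0,0,0.0005,0,0.015],[0,0,0.001,0,0.015],[0,0,0.0015,0,0.015],[0,0,0.002,0,0.015],[0,0,0.002,0,0.015]]'
```

```text
time: 12.95
eef_pos: [0.5828, 0.1231, 0.2075]
tcp_rot: [3.133, 0.23, -0.0]
contact_force: [0.5, -0.3, -1.1]
opening: 0.0223
finger_force: 78.8
time: 13.58
eef_pos: [0.5828, 0.1231, 0.2055]
tcp_rot: [3.133, 0.23, -0.0]
contact_force: [0.3, -0.8, -2.4]
opening: 0.0224
finger_force: 78.8
```

The rod is in the bore. I'll keep going down to near the cell's top, then press slowly.

```bash
python3 drive.py '[[0,0,0.001,0,0.015],[0,0,0.002,0,0.015],[0,0,0.003,0,0.015],[0,0,0.004,0,0.015],[0,0,0.005,0,0.015],[0,0,0.006,0,0.015],[0,0,0.007,0,0.015],[0,0,0.008,0,0.015],[0,0,0.009,0,0.015],[0,0,0.009,0,0.015]]' 100
python3 drive.py '[[0,0,0.0005,0,0.015],[0,0,0.001,0,0.015],[0,0,0.0015,0,0.015],[0,0,0.002,0,0.015],[0,0,0.0025,0,0.015],[0,0,0.003,0,0.015],[0,0,0.0035,0,0.015],[0,0,0.004,0,0.015]]'
```

```text
time: 14.82
eef_pos: [0.5828, 0.1231, 0.1964]
tcp_rot: [-3.133, -0.23, 0.0]
contact_force: [-0.2, -0.1, -1.7]
opening: 0.0219
finger_force: 97.8
time: 15.82
eef_pos: [0.5828, 0.1231, 0.1926]
tcp_rot: [3.133, 0.23, 0.0]
contact_force: [-1.4, -0.4, -1.5]
opening: 0.0219
finger_force: 97.8
```

```bash
for i in 1 2; do python3 drive.py '[[0,0,0.0005,0,0.015],[0,0,0.001,0,0.015],[0,0,0.0015,0,0.015],[0,0,0.002,0,0.015],[0,0,0.0025,0,0.015],[0,0,0.003,0,0.015]]' | grep -E "eef|contact|time|open"; done
```

```text
time: 16.58
eef_pos: [0.5828, 0.1231, 0.1896]
contact_force: [-0.9, 0.3, -0.1]
opening: 0.0221
time: 17.32
eef_pos: [0.5832, 0.1232, 0.1878]
contact_force: [-4.5, -0.9, 6.2]
opening: 0.0217
```

```bash
for i in 1 2 3; do python3 drive.py '[[0,0,0.0005,0,0.015],[0,0,0.001,0,0.015],[0,0,0.0015,0,0.015],[0,0,0.002,0,0.015]]' | grep -E "eef|contact|time"; done
python3 - <<'E'
from h import *
s,w,Rt,p=axis();save("pics/s3.png",s)
a=cv2.resize(s["image"][140:260,235:325],(420,560),interpolation=cv2.INTER_CUBIC);cv2.imwrite("pics/s3c.png",a[:,:,::-1])
E
```

```text
time: 17.82
eef_pos: [0.5834, 0.1232, 0.1871]
contact_force: [-4.6, -1.0, 11.0]
time: 18.32
eef_pos: [0.5837, 0.1232, 0.1864]
contact_force: [-6.2, -2.3, 15.5]
time: 18.82
eef_pos: [0.5838, 0.1231, 0.1852]
contact_force: [-8.0, -2.6, 17.4]
```

View pics/s3c.png

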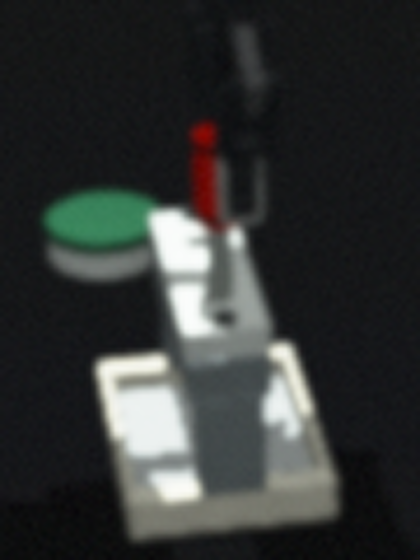

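The side view shows the rod in the bore, leaning a few degrees with its top toward -x and the cell not yet down. The lateral force is about -8 N, so I'll ease x back while pressing on.

```bash
python3 drive.py '[[-0.0005,-0.0002,0.0004,0,0.015],[-0.001,-0.0002,0.0008,0,0.015],[-0.0015,-0.0002,0.0012,0,0.015],[-0.0015,-0.0002,0.0016,0,0.015]]' 110| grep -E "eef|contact|time"; for i in 1 2 ; do python3 drive.py '[[0,0,0.0005,0,0.015],[0,0,0.001,0,0.015],[0,0,0.0015,0,0.015],[0,0,0.002,0,0.015]]' | grep -E "eef|contact|time"; done
```

```text
time: 19.42
eef_pos: [0.5827, 0.1231, 0.1815]
contact_force: [-1.4, -1.3, 6.9]
time: 19.92
eef_pos: [0.5827, 0.1232, 0.1792]
contact_force: [-0.9, -0.2, 7.8]
time: 20.42
eef_pos: [0.5808, 0.1231, 0.1739]
contact_force: [0.6, 0.2, -2.1]
```

```bash
python3 drive.py '[[0,0,0.001,0,0.015],[0,0,0.002,0,0.015],[0,0,0.003,0,0.015],[0,0,0.004,0,0.015],[0,0,0.004,0,0.015]]' 100| grep -E "eef|contact|time"
python3 - <<'E'
from h import *
s,w,Rt,p=axis();t=cam("top")
for n,c,(x0,y0,x1,y1) in(("s",s,(240,195,320,262)),("t",t,(205,235,300,305)),("w",w,(100,60,540,300))):
    h=cv2.cvtColor(c["image"],cv2.COLOR_RGB2HSV);m=cv2.inRange(h,(0,80,30),(10,255,255))|cv2.inRange(h,(170,80,30),(180,255,255))
    k=np.zeros_like(m);k[y0:y1,x0:x1]=m[y0:y1,x0:x1]
    for q in cv2.findContours(k,cv2.RETR_EXTERNAL,cv2.CHAIN_APPROX_NONE)[0]:
        if len(q)>4: print(n,cv2.boundingRect(q))
    b=cv2.inRange(h,(100,60,30),(130,255,255));k[:]=0;k[y0:y1,x0:x1]=b[y0:y1,x0:x1];print(n,"blue",cv2.boundingRect(k))
E
```

```text
time: 21.05
eef_pos: [0.5813, 0.1231, 0.1709]
contact_force: [-0.1, -0.1, -1.2]
s blue (0, 0, 0, 0)
t blue (0, 0, 0, 0)
w (314, 299, 8, 1)
w (296, 218, 25, 13)
w blue (100, 60, 440, 238)
```

```bash
python3 drive.py '[[0,0,-0.004,0,0.015],[0,0,-0.01,0,0.015],[0,0,-0.018,0,0.015],[0,0,-0.026,0,0.015],[0,0,-0.034,0,0.015],[0,0,-0.042,0,0.015],[0,0,-0.05,0,0.015],[0,0,-0.07,0,0.015],[0,0,-0.09,0,0.015],[-0.03,0,-0.09,0,0.015],[-0.07,0,-0.09,0,0.015],[-0.076,0,-0.09,0,0.015],[-0.076,0,-0.09,0,0.015],[-0.076,0,-0.09,0,0.015]]' 100
python3 - <<'E'
from h import *
import pickle
s,w,Rt,p=axis();t=cam("top");pickle.dump((s,w,t,Rt,p),open("v4.pkl","wb"))
a=cv2.resize(s["image"][120:240,240:330],None,fx=4,fy=4,interpolation=cv2.INTER_CUBIC)
im=np.hstack([a,np.clip(w["image"][0:480,120:540].astype(int)*1.5,0,255).astype(np.uint8)])
cv2.imwrite("pics/v4.png",im[:,:,::-1])
gs=cv2.cvtColor(s["image"],cv2.COLOR_RGB2GRAY).astype(int)
for r in range(162,190,4): print(r,gs[r,236:260])
E
```

```text
time: 22.95
eef_pos: [0.507, 0.1121, 0.2617]
tcp_rot: [-3.133, -0.23, -0.002]
contact_force: [0.7, -0.3, -1.0]
opening: 0.0219
finger_force: 107.5
162 [23 21 22 22 21 24 26 32 42 54 61 65 67 62 50 33 26 26 25 23 25 20 20 21]
166 [22 22 20 20 20 22 23 29 45 68 82 87 85 77 61 37 24 25 20 21 21 23 23 23]
170 [23 21 23 22 21 21 24 24 40 64 80 84 87 79 62 41 26 24 21 22 22 23 22 23]
174 [21 23 19 23 22 24 23 24 36 56 76 86 84 79 66 46 30 23 19 19 23 20 22 21]
178 [23 23 20 23 22 23 22 23 30 48 70 82 87 82 70 53 35 25 23 21 23 21 22 23]
182 [23 20 24 22 23 23 22 22 29 41 64 81 85 86 83 80 82 88 94 97 93 95 95 95]
186 [ 23  22  21  22  21  24  23  34  54  78  92  93  91  91  91  95 100 105
 105 105 104 105 104 107]
```

View pics/v4.png

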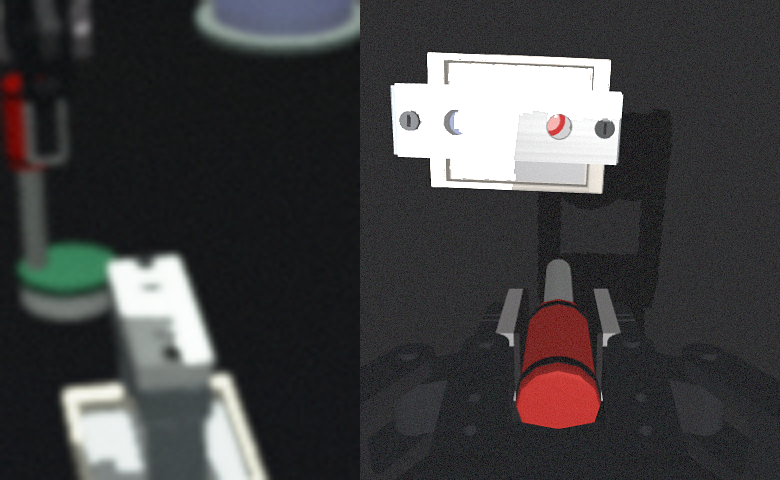

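The wrist view shows red now deep below the bore at crop (556,126) with grey floor beside it, so the cell has dropped, while the blue still fills its bore at (455,122). The rod is unchanged in the grip, with its tip edge at (558,259), and still vertical. Next, back to the holder.

```bash
python3 drive.py '[[0.01,0.05,0,0,0.015],[0.03,0.11,0,0,0.015],[0.05,0.17,0,0,0.015],[0.07,0.23,0,0,0.015],[0.085,0.28,0,0,0.015],[0.095,0.31,0,0,0.015],[0.095,0.325,0,0,0.015],[0.095,0.325,0.03,0,0.015],[0.095,0.325,0.06,0,0.015],[0.095,0.325,0.08,0,0.015],[0.095,0.325,0.09,0,0.015],[0.095,0.325,0.0935,0,0.015],[0.095,0.325,0.0935,0,0.015],[0.095,0.325,0.0935,0,0.015]]' 40
python3 - <<'E'
from h import *
import pickle
s,w,Rt,p=axis();t=cam("top");pickle.dump((s,w,t,Rt,p),open("v5.pkl","wb"))
m=redm(t["image"]);m[:235]=0;m[305:]=0;m[:,300:]=0;print("top red in stand",cv2.boundingRect(m))
a=cv2.resize(s["image"][230:340,280:380],(400,440),interpolation=cv2.INTER_CUBIC)
b=cv2.resize(w["image"][180:300,265:374],(400,440),interpolation=cv2.INTER_CUBIC)
cv2.imwrite("pics/v5.png",np.hstack([a,b])[:,:,::-1])
E
```

```text
time: 24.85
eef_pos: [0.6483, -0.1958, 0.1689]
tcp_rot: [3.132, 0.23, 0.003]
contact_force: [0.3, -0.1, -2.5]
opening: 0.0218
finger_force: 107.5
top red in stand (0, 0, 0, 0)
```

View pics/v5.png

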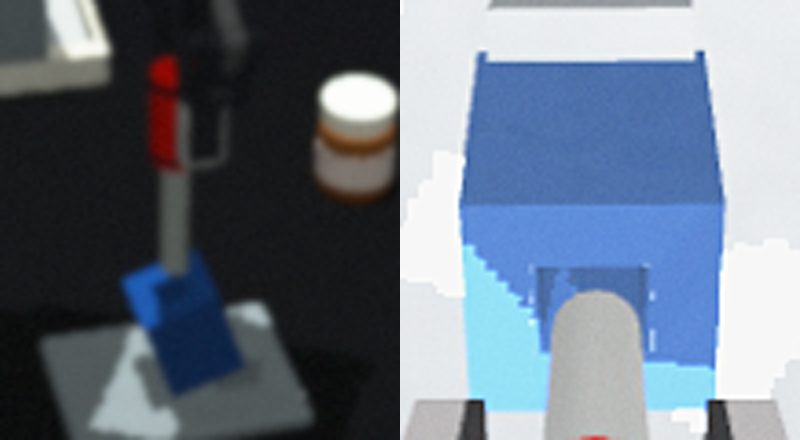

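The wrist crop shows the hole spanning x 537–650, with its +x rim at v≈267. The tip's far edge is at v≈292 and will rise to about 270 by mouth height, so it needs about 1.3 mm towards -x. Sideways it is centred to 0.4 mm.

```bash
python3 drive.py '[[-0.0013,-0.0003,0.003,0,0.015],[-0.0013,-0.0003,0.006,0,0.015],[-0.0013,-0.0003,0.009,0,0.015],[-0.0013,-0.0003,0.011,0,0.015],[-0.0013,-0.0003,0.0125,0,0.015],[-0.001,-0.0003,0.014,0,0.015],[-0.001,-0.0003,0.014,0,0.015]]' 40 | grep -E "eef|contact|time"; python3 drive.py '[[0.0002,0,0.001,0,0.015],[0.0004,0,0.002,0,0.015],[0.0006,0,0.003,0,0.015],[0.0006,0,0.003,0,0.015]]' 40 | grep -E "eef|contact|time|fing"
```

```text
time: 25.88
eef_pos: [0.6466, -0.1954, 0.1534]
contact_force: [-0.1, 0.3, -1.3]
time: 26.38
eef_pos: [0.6472, -0.1953, 0.1504]
contact_force: [-0.6, -0.5, -1.3]
finger_force: 107.5
```

```bash
python3 drive.py '[[-0.003,0,0.0005,0,0.0215],[-0.006,0,0.001,0,0.0215],[-0.009,0,0.0015,0,0.0215],[-0.012,0,0.0015,0,0.0215],[-0.015,0,0.002,0,0.0215],[-0.015,0,0.002,0,0.0215]]' 30 ; python3 drive.py '[[-0.003,0,0.0008,0,0.0215],[-0.006,0,0.0016,0,0.0215],[-0.009,0,0.0024,0,0.0215],[-0.012,0,0.0032,0,0.0215],[-0.015,0,0.0042,0,0.0215],[-0.017,0,0.005,0,0.0215],[-0.017,0,0.005,0,0.0215]]' | grep -E "eef|contact|time|fing"
```

```text
time: 27.12
eef_pos: [0.6348, -0.198, 0.1502]
tcp_rot: [3.131, 0.23, 0.012]
contact_force: [7.5, -0.3, -2.2]
opening: 0.0219
finger_force: 96.6
time: 28.0
eef_pos: [0.6189, -0.2006, 0.1465]
contact_force: [7.6, 0.5, 0.4]
finger_force: 89.8
```

No more pictures from here; I've looked at enough. I'll check the lean numerically.

```bash
cat > lean.py <<'E'
from h import *
s,w,Rt,p=axis()
m=redm(s["image"]);m[:235]=0;m[330:]=0;m[:,:280]=0;m[:,352:]=0
rs=[r for r in range(235,330) if m[r].sum()>255*3]
L=np.array([[np.flatnonzero(m[r])[0],r] for r in rs]);print("rows",rs[0],rs[-1])
k=L[3:-2];print("left edge slope",np.polyfit(k[:,1],k[:,0],1)[0])
ys,xs=np.nonzero(redm(w["image"])[200:]);print("wrist red rows",ys.min()+200,ys.max()+200)
# shaft centre below the handle
g=cv2.cvtColor(s["image"],cv2.COLOR_RGB2HSV)
sh=cv2.inRange(g,(0,0,45),(180,70,140))
for r in range(rs[-1]+1,rs[-1]+14,2):
    d=np.flatnonzero(sh[r,300:345])+300;print(r,d[[0,-1]] if len(d) else "",end="; ")
print()
o=p+Rt@[0,0,.03]
for a in(0,10,14,18,22,26):
    u=np.array([-np.sin(np.radians(a))*.989,-np.sin(np.radians(a))*.1465,np.cos(np.radians(a))])
    q=proj(s,[o,o+.05*u]);print(a,((q[1,0]-q[0,0])/(q[1,1]-q[0,1])).round(3),end="; ")
E
python3 lean.py
```

```text
rows 257 277
left edge slope 0.3044117647058849
wrist red rows 280 428
278 [309 320]; 280 [309 320]; 282 [309 319]; 284 [315 318]; 286 [311 319]; 288 [312 319]; 290 [313 320]; 
0 -0.001; 10 0.22; 14 0.315; 18 0.417; 22 0.526; 26 0.646;
```

```bash
python3 drive.py '[[0,0,0.002,0,0.0215],[0,0,0.004,0,0.0215],[0.0005,0,0.006,0,0.0215],[0.001,0,0.008,0,0.0215],[0.0015,0,0.01,0,0.0215],[0.0015,0,0.01,0,0.0215]]' | grep -E "eef|contact|time|fing"; python3 lean.py
```

```text
time: 28.85
eef_pos: [0.6214, -0.2006, 0.1379]
contact_force: [7.2, 0.9, 4.8]
finger_force: 90.1
rows 261 282
left edge slope 0.3357843137254927
wrist red rows 280 428
283 [310 321]; 285 [310 321]; 287 [310 320]; 289 [314 320]; 291 [313 321]; 293 [314 322]; 295 [315 322]; 
0 -0.002; 10 0.219; 14 0.315; 18 0.417; 22 0.527; 26 0.648;
```

```bash
python3 drive.py '[[0.001,0,0.002,0,0.0215],[0.0018,0,0.004,0,0.0215],[0.0025,0,0.006,0,0.0215],[0.003,0,0.008,0,0.0215],[0.0035,0,0.01,0,0.0215],[0.0035,0,0.01,0,0.0215]]' | grep -E "eef|contact|time|fing"; python3 lean.py
```

```text
time: 29.7
eef_pos: [0.6248, -0.2, 0.1278]
contact_force: [7.6, 0.2, 4.1]
finger_force: 90.4
rows 265 284
left edge slope 0.3285714285714295
wrist red rows 280 428
285 [312 323]; 287 [312 323]; 289 [312 322]; 291 [313 321]; 293 [316 322]; 295 [315 321]; 297 [316 322]; 
0 -0.005; 10 0.218; 14 0.314; 18 0.417; 22 0.528; 26 0.649;
```

```bash
python3 drive.py '[[0.0008,0,0.002,0,0.0215],[0.0015,0,0.004,0,0.0215],[0.002,0,0.006,0,0.0215],[0.002,0,0.006,0,0.0215]]' | grep -E "eef|contact|time|fing"; python3 drive.py '[[0.0006,0,0.002,0,0.0215],[0.0012,0,0.004,0,0.0215],[0.0012,0,0.004,0,0.0215]]' | grep -E "eef|contact|time|fing"
```

```text
time: 30.3
eef_pos: [0.6268, -0.1998, 0.1217]
contact_force: [7.5, 0.2, 4.0]
finger_force: 90.4
time: 30.68
eef_pos: [0.6281, -0.1996, 0.1178]
contact_force: [7.7, 0.9, 3.4]
finger_force: 90.3
```

```bash
for i in 1 2; do python3 drive.py '[[0.0003,0,0.001,0,0.0215],[0.0006,0,0.002,0,0.0215],[0.0009,0,0.003,0,0.0215],[0.0009,0,0.003,0,0.0215]]' | grep -E "eef|contact|time"; done; python3 lean.py
```

```text
time: 31.18
eef_pos: [0.629, -0.1995, 0.1154]
contact_force: [6.3, 2.2, 6.9]
time: 31.68
eef_pos: [0.6297, -0.1996, 0.1155]
contact_force: [-1.7, 2.7, 19.7]
rows 270 290
left edge slope 0.30441176470588377
wrist red rows 280 428
291 [315 326]; 293 [315 325]; 295 [315 323]; 297 [319 323]; 299 [317 323]; 301 [319 324]; 303 [319 324]; 
0 -0.008; 10 0.216; 14 0.313; 18 0.417; 22 0.528; 26 0.651;
```

Bottomed out: z stopped at 0.1155 with 20 N. Relax, open and retreat upward.

```bash
python3 drive.py '[[0,0,-0.002,0,0.0215],[0,0,-0.003,0,0.03],[0,0,-0.003,0,0.085],[0,0,-0.003,0,0.085],[0,0,-0.003,0,0.085],[0,0,-0.003,0,0.085],[0,0,-0.003,0,0.085],[0,0,-0.003,0,0.085]]' 20 | grep -E "eef|contact|time|open"; python3 drive.py '[[0,0,-0.02,0,0.085],[0,0,-0.06,0,0.085],[0,0,-0.10,0,0.085],[0,0,-0.137,0,0.085],[-0.014,0,-0.137,0,0.085],[-0.014,0,-0.137,0,0.085],[-0.014,0,-0.137,0,0.085]]' | grep -E "eef|contact|time|open"
python3 - <<'E'
from h import *
s,w,Rt,p=axis();t=cam("top")
print(p,redm(w["image"]).any())
for n,c in(("w",w),("s",s),("t",t)):
    m=redm(c["image"])
    for q in cv2.findContours(m,cv2.RETR_EXTERNAL,cv2.CHAIN_APPROX_NONE)[0]:
        if len(q)>8: r=cv2.minAreaRect(q);print(n,cv2.boundingRect(q),np.round(r[0],1),np.round(r[1],1))
# first-look references
import pickle;s0,t0=pickle.load(open("c.pkl","rb"))
for n,c in(("s0",s0),("t0",t0)):
    for q in cv2.findContours(redm(c["image"]),cv2.RETR_EXTERNAL,cv2.CHAIN_APPROX_NONE)[0]:
        if len(q)>8: r=cv2.minAreaRect(q);print(n,cv2.boundingRect(q),np.round(r[0],1),np.round(r[1],1))
E
```

```text
time: 32.78
eef_pos: [0.6255, -0.1986, 0.1105]
contact_force: [0.1, -0.2, 0.6]
opening: 0.0852
time: 33.65
eef_pos: [0.6108, -0.2004, 0.2459]
contact_force: [-0.5, -0.5, -0.4]
opening: 0.0849
[ 0.61108993 -0.20035497  0.24586545] True
w (301, 233, 40, 34) [320.5 249.5] [33. 39.]
w (301, 195, 39, 44) [320.  216.5] [43. 38.]
w (309, 191, 26, 7) [321.7 193.5] [25.1  5. ]
s (299, 272, 23, 26) [310.2 284.4] [28.  14.2]
s (204, 77, 16, 15) [208.7  86.5] [19.8  8.9]
s0 (299, 271, 23, 27) [309.8 284. ] [27.9 14.9]
s0 (204, 76, 22, 16) [214.4  83.8] [14.7 21.3]
s0 (205, 37, 13, 19) [211.1  46.1] [18.5 11.1]
t0 (406, 246, 15, 16) [413.1 253.7] [17.2 10.2]
```

```bash
python3 - <<'E'
from h import *
import pickle;s0,t0=pickle.load(open("c.pkl","rb"));_,w4,_,_,_=pickle.load(open("v4.pkl","rb"))
s=cam("side");t=cam("top")
print("blue bore",t0["image"][271,235:238].tolist(),t["image"][271,235:238].tolist());print("red bore",t0["image"][269,265:268].tolist(),t["image"][269,265:268].tolist())
for n,a,b,x in(("tin",t0,t,(125,270,175,320)),("stand",t0,t,(205,235,300,305)),("jar",s0,s,(352,243,385,283)),("mouse",s0,s,(245,375,325,430)),("stand s",s0,s,(240,178,315,260))):
    d=np.abs(a["image"].astype(int)-b["image"])[x[1]:x[3],x[0]:x[2]].max(2);print(n,"mean diff",d.mean().round(1),"px>60:",(d>60).sum())
m=redm(w4["image"]);m[200:]=0;print("red seen in wrist above stand",cv2.boundingRect(m))
o,d=ray(w4,[[316,126]]);print("ray at z=.062",(o+d*((.062-o[2])/d[:,2])[:,None]).round(4))
E
```

```text
blue bore [[202, 213, 226], [215, 222, 234], [215, 224, 235]] [[202, 213, 226], [215, 223, 235], [215, 223, 235]]
red bore [[237, 210, 192], [237, 212, 194], [237, 212, 194]] [[172, 125, 115], [181, 136, 124], [226, 185, 169]]
tin mean diff 1.2 px>60: 0
stand mean diff 1.1 px>60: 17
jar mean diff 1.8 px>60: 0
mouse mean diff 2.1 px>60: 0
stand s mean diff 2.9 px>60: 0
red seen in wrist above stand (309, 115, 16, 20)
ray at z=.062 [[0.5737 0.1224 0.062 ]]
```

The blue cell is unchanged, the red cell has dropped, the rod is back at its first pose and the bystanders haven't moved. Handing in.

```bash
python3 -c "
from cell import robot
print(robot.close_job())"
```

```text
the job is handed in; nothing more can be done
None
```

The red cell was pushed out and dropped into the catch tray, the rod is back in its holder at the bottom of the hole, and the blue cell and bystanders showed no change in the last camera check; I handed the job in at about 34 s, but I viewed 11 pictures, one over the limit of 10.

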